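# Put the piled lids back on their storage jars

## Task

The wooden lids of the four storage jars are piled up in front of them. Take the pile apart and put each lid on the jar of its own shape and size, plug down and seated flat on the rim, the square lid lined up with the sides of its jar. Leave the jars standing where they are, and do not disturb the mug or the small spice jar.

Things in the scene. Friction and masses are not known exactly. Their poses are not given: they have to be found in the camera images.
- square_lid: the square lid: a plain square slab of light wood, 68 x 68 mm and 19 mm thick, with a narrower grey plug (42 x 42 mm wide, 7 mm deep) under its middle; 26 mm high in all. Starts at the bottom of the pile, on the worktop. Origin: centre of the plug's underside; z up; x and y along its sides. Seated, its origin is 7 mm below the jar's rim; the plug has 7 mm of play all round
- large_lid: the large round lid: a plain round slab of light wood, 60 mm in diameter and 19 mm thick, with a narrower grey plug (35 mm wide, 7 mm deep) under its middle; 26 mm high in all. Starts in the pile, on the square lid. Origin: centre of the plug's underside; z up. Seated, its origin is 7 mm below the jar's rim; the plug has 7 mm of play all round
- medium_lid: the medium round lid: a plain round slab of light wood, 49 mm in diameter and 19 mm thick, with a narrower grey plug (24 mm wide, 7 mm deep) under its middle; 26 mm high in all. Starts in the pile, on the large lid. Origin: centre of the plug's underside; z up. Seated, its origin is 7 mm below the jar's rim; the plug has 7 mm of play all round
- small_lid: the small round lid: a plain round slab of light wood, 38 mm in diameter and 19 mm thick, with a narrower grey plug (14 mm wide, 7 mm deep) under its middle; 26 mm high in all. Starts on top of the pile. Origin: centre of the plug's underside; z up. Seated, its origin is 7 mm below the jar's rim; the plug has 7 mm of play all round
- square_jar: the square storage jar, open, grey-green stoneware, 64 x 64 mm outside, 60 mm tall, mouth 56 x 56 mm; loose, 0.3 to 0.8 kg. Origin: centre of its underside; z up; x and y along its sides. Takes the square lid
- large_jar: the large round storage jar, open, grey-green stoneware, 56 mm outside diameter, 65 mm tall, mouth 49 mm; loose, 0.3 to 0.8 kg. Origin: centre of its underside; z up. Takes the large round lid
- medium_jar: the medium round storage jar, open, grey-green stoneware, 45 mm outside diameter, 55 mm tall, mouth 38 mm; loose, 0.3 to 0.8 kg. Origin: centre of its underside; z up. Takes the medium round lid
- small_jar: the small round storage jar, open, grey-green stoneware, 35 mm outside diameter, 50 mm tall, mouth 28 mm; loose, 0.3 to 0.8 kg. Origin: centre of its underside; z up. Takes the small round lid
- blue_mug: a blue mug with a yellow band, about 90 mm wide (120 mm with its handle) and 97 mm tall, standing on the worktop at the right of the pile, near the range; not to be disturbed. Origin: centre of its underside (handle included)
- pepper_jar: a small round spice jar with a dark cap, 41 mm in diameter, 105 mm tall, standing on the worktop at the left of the pile; not to be disturbed. Origin: centre of its underside
Things that resemble listed ones, but are neither listed nor needed, are in the scene too. What is shaped like the square_lid but pink or turquoise is not meant.

How it is judged (in metres and radians):
At the end, for the whole second after the job is handed in: Each of the four lids lies flat on the rim of its own jar (centred to 10 mm, height right to about 3 mm, tilt under 0.08 rad), the square lid in line with its jar's sides to 0.25 rad, every jar upright, everything released and at rest (horizontal distance between square_lid and square_jar below 0.01 m and z of square_lid in the frame of square_jar between 0.049 and 0.056 m and angle between each of square_lid, square_jar, large_lid, large_jar, medium_lid, medium_jar, small_lid, small_jar's own z axis and vertical below 0.08 rad and linear speed of each of square_lid, square_jar, large_lid, large_jar, medium_lid, medium_jar, small_lid, small_jar below 0.02 m/s and contact force between each of square_lid, large_lid, medium_lid, small_lid and the fingers below 0.1 N and horizontal distance between large_lid and large_jar below 0.01 m and z of large_lid in the frame of large_jar between 0.054 and 0.061 m and horizontal distance between medium_lid and medium_jar below 0.01 m and z of medium_lid in the frame of medium_jar between 0.044 and 0.051 m and horizontal distance between small_lid and small_jar below 0.01 m and z of small_lid in the frame of small_jar between 0.039 and 0.046 m and (angle between the x axis of square_lid and the x axis of square_jar, either way round below 0.25 rad or angle between the x axis of square_lid and the y axis of square_jar, either way round below 0.25 rad)); the robot touches nothing.
It fails at once if a jar is knocked over or pushed more than 50 mm (distance of any of square_jar, large_jar, medium_jar, small_jar from where it was at the start of the episode above 0.05 m or angle between any of square_jar, large_jar, medium_jar, small_jar's own z axis and vertical above 0.5 rad).
It fails at once if the mug or the spice jar is moved more than 25 mm or tipped (distance of any of blue_mug, pepper_jar from where it was at the start of the episode above 0.025 m or angle between any of blue_mug, pepper_jar's own z axis and vertical above 0.3 rad).
It also fails if it takes over 106 s, if anything falls off the work surface, if the arm or the gripper's body presses on something with over 40 N, if the wrist force passes 120 N, or if a joint passes its speed limit or range.

## Robot

A 6-joint arm with a two-finger parallel gripper is mounted at the origin on a cart in front of the work surface, level with it; the furniture and walls round the work are solid. World frame = base frame: x ahead of the robot, y to its left, z up, the work surface at z = 0. Lengths are in m, angles in degrees, forces in N, time in s.
With the tool pointing down it reaches from about 0.35 to 1 m from the base axis. Payload 7.1 kg.
Tool frame: the origin (TCP) lies between the finger pads; the fingertips stand 17 mm ahead of it and the grasp point (between the pads) lies 2 mm behind it (manip.nose_length is the distance from the TCP to the fingertips, in m); z points along the fingers, y is the line along which they close (so a half turn about z gives the same grasp; the last joint's range is limited). The gripper opens to 85 mm and grips with 20 to 120 N. Pads are 22 mm wide; open, the fingers measure 114 mm over their backs; the gripper's body (76 mm by 85 mm) begins 54 mm behind the grasp point. The pads swing forward as they close: fully open they stand 13 mm farther back than shut.
Start: joints at [-74.771, 24.242, 93.386, -0, 62.372, -1.089], TCP at [0.176, -0.6, 0.248] pointing down, gripper open.
Joint ranges: [-172.04, 172.04], [-51.8, 120.97], [4.93, 147.93], [-75.15, 255.16], [6.16, 154.13], [-145.62, 145.62]. Speed limits (degrees/s): [136.94, 136.94, 172.46, 180, 180, 180].

## Interface

Orientations are given as a 3x3 rotation matrix whose columns are the frame's x, y, z axes.
In Python, from station import manip gives the robot as it stands.
- The arm moves only by the tool step_arm, never from a script. Its argument "rows" is a list of rows, each a list of 2 entries, a list of its own where there are three numbers: the shift along the tool's x, y, z in mm, then the turn about the tool's z in degrees. A call has 1 to 8 rows; each row shifts and turns the commanded pose from where the row before left it, along the tool's axes as they then stand; what a row does not reach is not made up. A row lasts 1/8 s, in which the tool goes at most 62.5 mm and 10.7 degrees, less where a joint would pass 70% of its speed; a pose out of reach is approached as far as the arm can. A call is refused whole if a number of a shift passes 62.5 or a number of a turn 10.7, either way. A call with a gripper value outside its range is refused whole. "jaw" is the closure, from 0 (fully open) to 1 (shut), set as the call begins (left out, the last holds). The fingers move at their own pace and stop on an object; "newtons" is the grip in N (left out, the last holds). Time passes only in rows, so rows that do not move let the fingers close. It gives the time, the measured TCP pose, the force, the opening and the grip force at its end, in the units of the state.
- manip.read_state(): the state, without advancing time (a new reading comes with each control period).
- manip.grab_frame(name): name is "scene" or "top"; returns (picture, depth): 400x640x3 uint8, red, green, blue; 400x640 float32, m along the optical axis (not along the pixel's ray), 0 where there is no reading.
- manip.camera_params(name): a dict with "vertical_fov" (degrees; the focal length in pixels is half the picture's height over the tangent of half this angle, whatever the lens; pixels are square), "cx", "cy" (the principal point, pixels), "rvec" (rotation vector, rad) and "tvec" (3), from world to camera coordinates, as OpenCV has them. Camera axes: x right, y down, z forward; pixel columns grow to the right and rows downward; lengths in m; the calibration is good to about 2 mm. A picture is of the moment at which its call begins. camera_params takes no time and is no camera call.
- manip.close_job(): hands the job in; it is judged then, once.
Trained networks look in the newest picture that a camera, given by its name, has taken for a name from the list of things; names that differ only in an ending like _2 or _b are one class to them, and where a whole thing is asked for, a point or a joint stands for the part that bears it (a point fixed in the world has none). Each returns a list of dicts, best first, with "conf" (0 to 1); they miss things now and then, are a little off and sometimes report something else, mostly with a low value. They report only what shows in the picture. A call takes as long as a camera call. They do not tell look-alikes from the thing itself.
- manip.outline_of(camera, name): "pixels" (400x640 bool, what is visible of it).
- manip.landmark_of(camera, name): "position" ([x, y, z] in m, in world coordinates, good to about 4 mm: a listed point, or the origin of a listed thing).
The state is a dict: "time": time; "q": joint angles; "joint_velocities": joint speeds; "effort": joint torques, N m; "tool_pos": TCP position; "tool_rot": TCP orientation; "wrist_force": force on the tool from outside, world axes, zero at the start; "ft_torque": the same for the moment, N m; "width": opening from 0.0 (shut) to 1.0 (fully open); "grasp_force": force on a finger pad.
Only numpy, scipy, OpenCV 4.12 (cv2) and the standard library are available. Lean on these libraries where they do the work, as an engineer would, in place of code of your own. Each camera call takes 0.05 s, during which the arm holds its last target. There are 200 camera calls.

## Working session

There is one attempt and no reset: what is moved stays moved. The work goes in short steps, Python scripts to look and compute and a tool call to move; the robot and the scene stay as the last step left them, time stands still between calls to the robot, and variables do not carry over. Pictures are saved under pics/ and viewed, at most 14 in all, crops included, and the job is handed in when it is done.

Besides the shell and the picture viewer there is one more tool, called after "Emit:" by a JSON object that holds its "op" and its "data". step_arm: Moves the arm, as the interface text tells. Its arguments: {"type":"object","properties":{"rows":{"type":"array","items":{"type":"array"}},"jaw":{"type":"number"},"newtons":{"type":"number"}},"required":["rows"]}

```bash
mkdir -p pics; ls; cat > h.py <<'E'
from station import manip
import numpy as np, cv2
def save(cam,fn,crop=None,scale=1):
    p,d=manip.grab_frame(cam)
    if crop: 
        x0,y0,x1,y1=crop; q=p[y0:y1,x0:x1]
    else: q=p
    q=cv2.resize(q,None,fx=scale,fy=scale,interpolation=cv2.INTER_CUBIC)
    cv2.imwrite('pics/'+fn,q[:,:,::-1]); return p,d
def cloud(cam,d):
    c=manip.camera_params(cam); f=200/np.tan(np.radians(c['vertical_fov'])/2)
    v,u=np.mgrid[0:400,0:640]
    P=np.stack([(u-c['cx'])/f*d,(v-c['cy'])/f*d,d],-1)
    R=cv2.Rodrigues(np.array(c['rvec'],float))[0]
    W=(P-np.array(c['tvec']))@R
    W[d<=0]=np.nan
    return W
E
python3 - <<'E'
from h import *
p,d=save('top','t0.png')
save('scene','s0.png')
np.save('d0.npy',d)
for n in ['square_lid','large_lid','medium_lid','small_lid','square_jar','large_jar','medium_jar','small_jar','blue_mug','pepper_jar']:
    print(n,[(np.round(x['position'],3),round(x['conf'],2)) for x in manip.landmark_of('top',n)][:4])
print(manip.camera_params('top'))
s=manip.read_state();print(s['time'],s['tool_rot'])
E
```

```text
pics
square_lid [(array([0.408, 0.148, 0.003]), 0.88), (array([ 0.633,  0.354, -0.003]), 0.83), (array([0.413, 0.289, 0.   ]), 0.55)]
large_lid [(array([0.412, 0.289, 0.027]), 0.53)]
medium_lid [(array([0.406, 0.287, 0.056]), 0.71), (array([0.56 , 0.094, 0.002]), 0.37)]
small_lid [(array([0.411, 0.287, 0.078]), 0.61)]
square_jar [(array([0.406, 0.29 , 0.055]), 0.73), (array([ 0.559,  0.097, -0.001]), 0.73), (array([ 0.563, -0.015, -0.002]), 0.27)]
large_jar [(array([ 0.563, -0.017, -0.002]), 0.66)]
medium_jar [(array([0.559, 0.096, 0.002]), 0.75)]
small_jar [(array([ 0.514,  0.399, -0.001]), 0.74), (array([0.558, 0.275, 0.001]), 0.51), (array([ 0.416, -0.076,  0.004]), 0.46)]
blue_mug [(array([ 0.416, -0.078, -0.   ]), 0.78)]
pepper_jar [(array([0.414, 0.286, 0.074]), 0.16)]
{'vertical_fov': 42.157507102640785, 'cx': 327.9781860989087, 'cy': 203.7603295674303, 'rvec': array([ 2.11962616, -2.12346954,  0.1961257 ]), 'tvec': array([0.19284338, 0.49638336, 1.13417713])}
0.6 [[ 9.59710351e-01  2.80991179e-01 -3.22818349e-06]
 [ 2.80991179e-01 -9.59710350e-01  2.17275834e-05]
 [ 3.00713817e-06 -2.17592778e-05 -1.00000000e+00]]
```

View pics/t0.png

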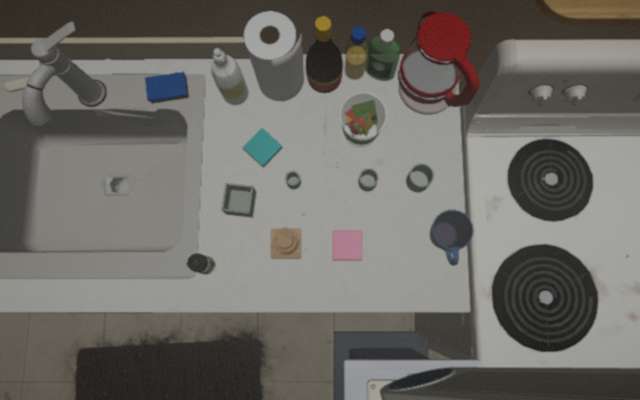

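View pics/s0.png

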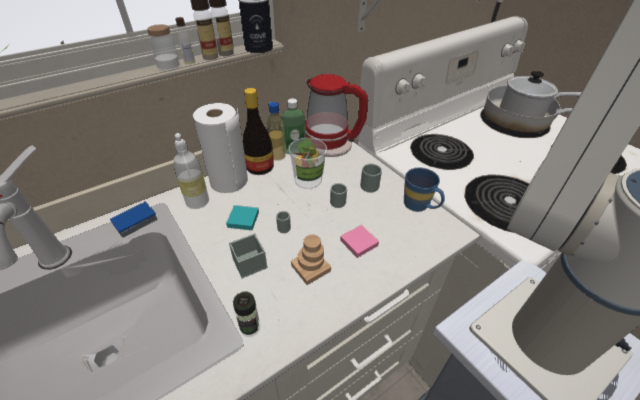

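The top view shows the pile at (286,242), square jar (239,200), small jar (293,180), medium jar (368,180), large jar (419,178), pink and turquoise look-alikes at (348,245) and (262,147), pepper (200,263) and mug (452,230). Next I measure with depth.

```bash
cat >> h.py <<'E'
def band(W,c,r,z0,z1):
    m=(np.hypot(W[...,0]-c[0],W[...,1]-c[1])<r)&(W[...,2]>z0)&(W[...,2]<z1)
    return m
def rep(name,W,c,r,z0,z1):
    m=band(W,c,r,z0,z1); P=W[m]
    if len(P)<5: print(name,'few',len(P)); return
    xy=P[:,:2].astype(np.float32)*1000
    (cc,rad)=cv2.minEnclosingCircle(xy); rc=cv2.minAreaRect(xy)
    print(name,len(P),'z',np.round(np.median(P[:,2]),4),'mean',np.round(xy.mean(0)),'mid',np.round((xy.min(0)+xy.max(0))/2),'circ',np.round(cc),round(rad,1),'rect',np.round(rc[0]),np.round(rc[1]),round(rc[2],1))
E
python3 - <<'E'
from h import *
for cam in ['top','scene']:
    p,d=manip.grab_frame(cam); W=cloud(cam,d)
    print(cam)
    for n,c,r,z0,z1 in [('table',(.48,.2),.03,-.02,.02),('sqlid',(.41,.288),.06,.019,.032),('large',(.41,.288),.045,.044,.058),('med',(.41,.288),.04,.070,.084),('small',(.41,.288),.04,.096,.112),
      ('sqjar',(.513,.399),.06,.052,.068),('lgjar',(.563,-.016),.05,.058,.07),('medjar',(.559,.096),.045,.048,.062),('smjar',(.558,.275),.045,.043,.058),('mug',(.416,-.077),.08,.09,.105),('pepper',(.34,.41),.06,.095,.115)]:
        rep(n,W,c,r,z0,z1)
c=manip.camera_params('top');R=cv2.Rodrigues(c['rvec'])[0];print('cam pos',-R.T@c['tvec'])
c=manip.camera_params('scene');R=cv2.Rodrigues(c['rvec'])[0];print('cam pos',-R.T@c['tvec'])
E
```

```text
top
table 500 z -0.0002 mean [480. 200.] mid [480. 200.] circ [480. 200.] 30.0 rect [480. 200.] [58. 59.] 62.8
sqlid 320 z 0.0252 mean [403. 292.] mid [411. 292.] circ [411. 291.] 46.7 rect [411. 292.] [67. 68.] 89.9
large 150 z 0.0515 mean [417. 292.] mid [413. 289.] circ [413. 289.] 29.8 rect [413. 289.] [57. 58.] 0.7
med 133 z 0.0772 mean [401. 281.] mid [409. 286.] circ [409. 286.] 24.6 rect [407. 284.] [43. 47.] 49.1
small 245 z 0.1034 mean [410. 287.] mid [411. 287.] circ [410. 287.] 19.0 rect [410. 287.] [36. 36.] 63.1
sqjar 237 z 0.0585 mean [509. 398.] mid [509. 399.] circ [508. 399.] 44.0 rect [509. 399.] [65. 65.] 83.7
lgjar 143 z 0.0638 mean [561. -19.] mid [561. -19.] circ [560. -19.] 28.5 rect [560. -18.] [55. 54.] 48.7
medjar 104 z 0.0541 mean [557. 100.] mid [557. 100.] circ [558. 100.] 22.8 rect [557. 100.] [42. 45.] 88.1
smjar 76 z 0.0486 mean [558. 275.] mid [558. 274.] circ [558. 275.] 17.5 rect [557. 275.] [34. 33.] 47.2
mug 290 z 0.0949 mean [427. -80.] mid [422. -75.] circ [422. -79.] 54.5 rect [429. -78.] [94. 88.] 45.5
pepper 93 z 0.1042 mean [357. 460.] mid 
[... 620 characters left out ...]
an [505. 400.] mid [506. 399.] circ [506. 400.] 43.7 rect [506. 399.] [64. 65.] 83.8
lgjar 109 z 0.0622 mean [556. -18.] mid [558. -19.] circ [558. -19.] 29.2 rect [556. -18.] [55. 55.] 69.5
medjar 95 z 0.053 mean [554. 101.] mid [555. 100.] circ [554. 100.] 23.4 rect [554. 100.] [41. 44.] 52.8
smjar 79 z 0.0485 mean [555. 276.] mid [555. 276.] circ [555. 275.] 17.6 rect [555. 276.] [33. 34.] 81.2
mug 214 z 0.0942 mean [424. -77.] mid [418. -75.] circ [419. -74.] 53.0 rect [428. -74.] [88. 93.] 50.5
pepper 105 z 0.1049 mean [353. 462.] mid [356. 462.] circ [356. 464.] 17.2 rect [355. 461.] [14. 34.] 65.3
cam pos [0.27642523 0.18831594 1.20750526]
cam pos [-0.01188873  0.57147624  0.69510281]
```

Emit:
{"op": "step_arm", "data": {"rows": [[[0,0,0],-10.5],[[0,0,0],-10.5],[[0,0,0],-10.5],[[0,0,0],-10.5],[[0,0,0],-10.5],[[0,0,0],-10.5],[[0,0,0],-10.5],[[0,0,0],-0.2]], "jaw": 0}}

```text
time: 1.7
tool_pos: [0.1756, -0.5998, 0.2484]
tool_rot: [[0.001, 1.0, 0.0], [1.0, -0.001, -0.0], [-0.0, 0.0, -1.0]]
wrist_force: [-0.2, 0.3, 1.0]
width: 0.999
grasp_force: 0.0
```

```bash
python3 -c "
from h import *
s=manip.read_state();print(manip.nose_length,np.round(s['tool_rot'],3),s['tool_pos'],s['q'],s['width'])"
```

```text
0.017 [[ 0.001  1.     0.   ]
 [ 1.    -0.001 -0.   ]
 [-0.     0.    -1.   ]] [ 0.17559892 -0.59981734  0.24835218] [-7.47740479e+01  2.42392144e+01  9.33857457e+01  1.64009506e-03
  6.23723695e+01 -7.47050319e+01] 0.9985860427969544
```

Emit:
{"op": "step_arm", "data": {"rows": [[[40,40,0],0],[[40,40,0],0],[[40,40,0],0],[[40,40,0],0],[[40,40,0],0],[[40,40,0],0],[[40,40,0],0],[[40,20,0],0]]}}

```text
time: 2.7
tool_pos: [0.4774, -0.2783, 0.2485]
tool_rot: [[0.003, 1.0, 0.001], [1.0, -0.003, -0.0], [-0.0, 0.001, -1.0]]
wrist_force: [0.5, -0.5, 1.1]
width: 1.004
grasp_force: 0.0
```

Emit:
{"op": "step_arm", "data": {"rows": [[[50,0,0],0],[[50,0,0],0],[[50,0,0],0],[[50,0,0],0],[[50,0,0],0],[[50,0,0],0],[[50,0,0],0],[[50,0,0],0]]}}

```text
time: 3.7
tool_pos: [0.4754, 0.122, 0.2486]
tool_rot: [[0.004, 1.0, 0.001], [1.0, -0.004, 0.0], [0.0, 0.001, -1.0]]
wrist_force: [1.1, 0.3, -0.7]
width: 1.001
grasp_force: 0.0
```

Emit:
{"op": "step_arm", "data": {"rows": [[[42,-17,0],0],[[42,-17,0],0],[[41,-17,0],0],[[41,-16,0],0],[[0,0,40],0],[[0,0,40],0],[[0,0,30],0],[[0,0,0],0]]}}

```text
time: 4.7
tool_pos: [0.4071, 0.2855, 0.1367]
tool_rot: [[0.003, 1.0, -0.004], [1.0, -0.003, -0.002], [-0.003, -0.004, -1.0]]
wrist_force: [0.5, -0.6, -0.7]
width: 0.999
grasp_force: 0.0
```

```bash
python3 - <<'E'
from h import *
p,d=save('scene','s1.png',(220,180,400,320),4)
W=cloud('scene',d)
s=manip.read_state();print(s['tool_pos'])
E
```

```text
[0.40807576 0.28611217 0.13808079]
```

View pics/s1.png

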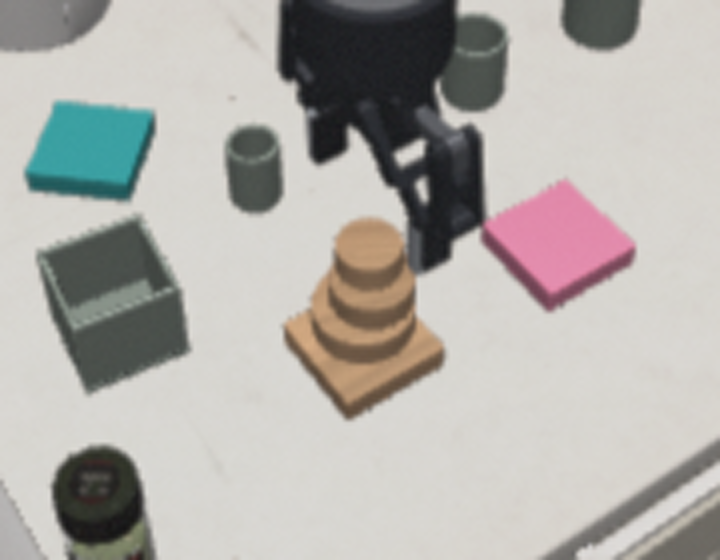

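The gripper straddles the pile, with its near finger at about (430,250). I'll descend and grip.

Emit:
{"op": "step_arm", "data": {"rows": [[[1,0,20],0],[[0,0,19],0],[[0,0,0],0]]}}

```text
time: 5.12
tool_pos: [0.4086, 0.2873, 0.0999]
tool_rot: [[0.001, 1.0, 0.0], [1.0, -0.001, 0.0], [0.0, 0.0, -1.0]]
wrist_force: [0.0, -0.4, -0.1]
width: 1.0
grasp_force: 0.0
```

Emit:
{"op": "step_arm", "data": {"rows": [[[0,0,0],0],[[0,0,0],0],[[0,0,0],0],[[0,0,0],0],[[0,0,0],0],[[0,0,0],0]], "jaw": 1, "newtons": 30}}

```text
time: 5.88
tool_pos: [0.4093, 0.2878, 0.1002]
tool_rot: [[-0.0, 1.0, 0.002], [1.0, 0.0, 0.001], [0.001, 0.002, -1.0]]
wrist_force: [1.4, -1.1, 6.8]
width: 0.431
grasp_force: 29.7
```

Emit:
{"op": "step_arm", "data": {"rows": [[[0,0,-5],0],[[0,0,-25],0],[[0,0,-40],0],[[-4,49,0],0],[[-4,49,0],0],[[-4,49,0],0],[[0,0,0],0],[[0,0,0],0]]}}

```text
time: 6.88
tool_pos: [0.5542, 0.2749, 0.1687]
tool_rot: [[0.0, 1.0, -0.002], [1.0, -0.0, -0.001], [-0.001, -0.002, -1.0]]
wrist_force: [-0.2, 0.5, 0.1]
width: 0.431
grasp_force: 30.2
```

```bash
cat >> h.py <<'E'
def both(l):
    for cam in ['top','scene']:
        p,d=manip.grab_frame(cam); W=cloud(cam,d); print(cam)
        for a in l: rep(a[0],W,*a[1:])
    s=manip.read_state(); print(np.round(s['tool_pos'],4),s['time'],np.round(s['wrist_force'],1))
E
python3 - <<'E'
from h import *
both([('sqlid',(.41,.288),.06,.019,.032),('large',(.41,.288),.045,.044,.058),('med',(.41,.288),.04,.070,.084),('smjar',(.558,.275),.025,.043,.058)])
save('scene','s2.png',(220,120,400,260),4)
E
```

```text
top
sqlid 167 z 0.0258 mean [400. 314.] mid [411. 307.] circ [411. 306.] 37.5 rect [411. 307.] [68. 37.] 1.2
large 68 z 0.0513 mean [408. 310.] mid [409. 303.] circ [409. 298.] 26.5 rect [406. 307.] [53. 20.] 20.5
med 108 z 0.0774 mean [403. 300.] mid [404. 298.] circ [404. 295.] 21.2 rect [402. 301.] [42. 15.] 20.5
smjar few 0
scene
sqlid 348 z 0.0257 mean [394. 301.] mid [408. 292.] circ [407. 292.] 45.7 rect [408. 292.] [68. 68.] 89.7
large 183 z 0.0515 mean [400. 303.] mid [409. 293.] circ [409. 291.] 29.4 rect [404. 298.] [58. 39.] 34.6
med 335 z 0.0778 mean [404. 288.] mid [406. 287.] circ [406. 287.] 24.7 rect [406. 286.] [46. 49.] 54.6
smjar 80 z 0.0481 mean [555. 276.] mid [555. 276.] circ [555. 275.] 18.2 rect [556. 276.] [33. 35.] 58.7
[0.5538 0.2752 0.169 ] 6.975 [-0.2  0.3 -0. ]
```

View pics/s2.png

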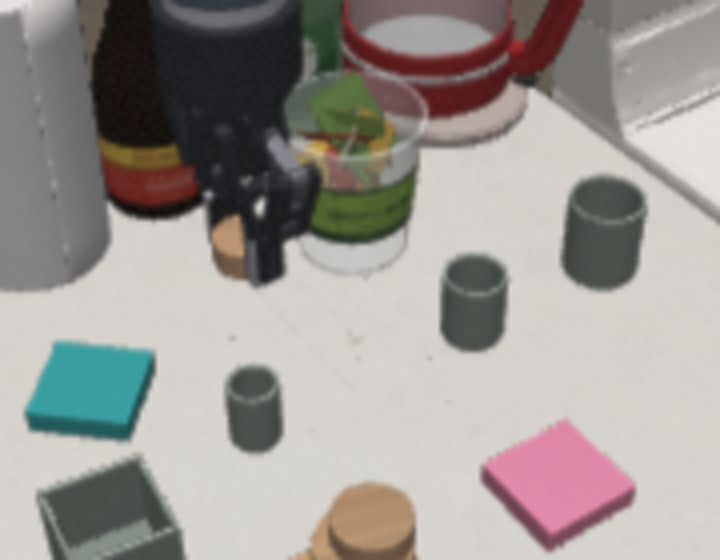

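The small lid is held at about (235,240) and the rest of the pile is undisturbed. Lowering it onto the small jar.

Emit:
{"op": "step_arm", "data": {"rows": [[[0,3,30],0],[[0,0,30],0],[[0,0,20],0],[[0,0,10],0],[[0,0,8],0],[[0,0,4],0],[[0,0,0],0]]}}

```text
time: 7.9
tool_pos: [0.5585, 0.2754, 0.0676]
tool_rot: [[-0.0, 1.0, 0.0], [1.0, 0.0, 0.0], [0.0, 0.0, -1.0]]
wrist_force: [-0.2, 0.6, -0.6]
width: 0.427
grasp_force: 30.3
```

Emit:
{"op": "step_arm", "data": {"rows": [[[0,-1,2],0],[[0,0,0.8],0],[[0,0,0],0]]}}

```text
time: 8.28
tool_pos: [0.5577, 0.2755, 0.0655]
tool_rot: [[-0.0, 1.0, 0.001], [1.0, 0.0, 0.0], [0.0, 0.001, -1.0]]
wrist_force: [-1.7, -1.2, 4.8]
width: 0.431
grasp_force: 30.7
```

Emit:
{"op": "step_arm", "data": {"rows": [[[0,0,0],0],[[0,0,0],0],[[0,0,0],0],[[0,0,-10],0],[[0,0,-40],0],[[0,0,-50],0],[[0,0,0],0]], "jaw": 0}}

```text
time: 9.15
tool_pos: [0.56, 0.2766, 0.1695]
tool_rot: [[-0.0, 1.0, 0.008], [1.0, 0.0, 0.004], [0.004, 0.008, -1.0]]
wrist_force: [-0.1, -0.2, -0.2]
width: 0.999
grasp_force: 0.0
```

Emit:
{"op": "step_arm", "data": {"rows": [[[4,-50,0],0],[[4,-50,0],0],[[3,-50,0],0],[[0,0,0],0],[[0,0,0],0]]}}

```text
time: 9.78
tool_pos: [0.4078, 0.2866, 0.1647]
tool_rot: [[-0.001, 1.0, 0.001], [1.0, 0.001, 0.0], [0.0, 0.001, -1.0]]
wrist_force: [0.5, 0.1, 0.4]
width: 1.0
grasp_force: 0.0
```

```bash
python3 - <<'E'
from h import *
both([('smlid',(.558,.275),.04,.06,.08)])
E
```

```text
top
smlid 108 z 0.068 mean [562. 269.] mid [559. 271.] circ [559. 272.] 18.6 rect [562. 268.] [37. 18.] 36.6
scene
smlid 163 z 0.0684 mean [552. 277.] mid [554. 276.] circ [555. 276.] 19.5 rect [554. 276.] [37. 37.] 79.6
[0.4085 0.2866 0.1647] 9.875 [0.7 0.3 0.4]
```

The small lid is seated and centred (z 0.068). Medium lid next.

Emit:
{"op": "step_arm", "data": {"rows": [[[0,0,35],0],[[0,0,35],0],[[0,0,19],0],[[0,0,0],0]]}}

```text
time: 10.38
tool_pos: [0.4074, 0.2856, 0.0741]
tool_rot: [[0.001, 1.0, -0.002], [1.0, -0.001, -0.002], [-0.002, -0.002, -1.0]]
wrist_force: [0.2, -0.6, -0.1]
width: 1.0
grasp_force: 0.0
```

Emit:
{"op": "step_arm", "data": {"rows": [[[0,0,0],0],[[0,0,0],0],[[0,0,0],0],[[0,0,0],0],[[0,0,0],0]], "jaw": 1}}

```text
time: 11.0
tool_pos: [0.4082, 0.2867, 0.0767]
tool_rot: [[-0.0, 1.0, 0.002], [1.0, 0.0, 0.001], [0.001, 0.002, -1.0]]
wrist_force: [0.7, -1.6, 7.0]
width: 0.556
grasp_force: 30.7
```

Emit:
{"op": "step_arm", "data": {"rows": [[[0,0,-5],0],[[0,0,-35],0],[[0,0,-50],0],[[-47,37,0],0],[[-47,37,0],0],[[-47,37,0],0],[[-46,37,0],0],[[0,0,0],0]]}}

```text
time: 12.0
tool_pos: [0.5578, 0.0964, 0.166]
tool_rot: [[0.004, 1.0, 0.002], [1.0, -0.004, -0.0], [-0.0, 0.002, -1.0]]
wrist_force: [-0.3, 0.3, -0.8]
width: 0.556
grasp_force: 31.3
```

Emit:
{"op": "step_arm", "data": {"rows": [[[0,0,0],0],[[0,0,0],0],[[0,0,30],0],[[0,0,30],0],[[0,0,15],0],[[0,0,8],0],[[0,0,0],0]]}}

```text
time: 12.88
tool_pos: [0.5554, 0.0997, 0.0826]
tool_rot: [[-0.001, 1.0, -0.0], [1.0, 0.001, -0.0], [-0.0, -0.0, -1.0]]
wrist_force: [0.5, 0.3, 0.7]
width: 0.556
grasp_force: 31.4
```

Emit:
{"op": "step_arm", "data": {"rows": [[[0,0,5],0],[[0,0,3],0],[[0,0,1.5],0],[[0,0,0.7],0],[[0,0,0],0]]}}

```text
time: 13.5
tool_pos: [0.5555, 0.0993, 0.0727]
tool_rot: [[-0.0, 1.0, 0.0], [1.0, 0.0, 0.0], [0.0, 0.0, -1.0]]
wrist_force: [-0.8, -0.8, 4.8]
width: 0.559
grasp_force: 31.8
```

Emit:
{"op": "step_arm", "data": {"rows": [[[0,0,0],0],[[0,0,0],0],[[0,0,0],0],[[0,0,-10],0],[[0,0,-40],0],[[0,0,-42],0],[[0,0,0],0]], "jaw": 0}}

```text
time: 14.38
tool_pos: [0.5578, 0.0997, 0.1683]
tool_rot: [[-0.0, 1.0, 0.007], [1.0, 0.0, 0.001], [0.001, 0.007, -1.0]]
wrist_force: [0.1, -0.5, 0.0]
width: 1.001
grasp_force: 0.0
```

Emit:
{"op": "step_arm", "data": {"rows": [[[48,-36,0],0],[[48,-36,0],0],[[47,-36,0],0],[[47,-36,0],0],[[0,0,0],0],[[0,0,0],0]]}}

```text
time: 15.12
tool_pos: [0.4111, 0.2892, 0.164]
tool_rot: [[-0.001, 1.0, -0.0], [1.0, 0.001, -0.001], [-0.001, -0.0, -1.0]]
wrist_force: [1.0, 0.9, 0.3]
width: 1.002
grasp_force: 0.0
```

```bash
python3 - <<'E'
from h import *
both([('medlid',(.556,.1),.04,.065,.085),('sqlid',(.41,.288),.06,.019,.032),('large',(.41,.288),.045,.044,.058)])
E
```

```text
top
medlid 366 z 0.0735 mean [555.  99.] mid [555. 100.] circ [555.  99.] 24.5 rect [555. 100.] [45. 47.] 88.6
sqlid few 0
large few 0
scene
medlid 206 z 0.0733 mean [549. 102.] mid [552.  99.] circ [553.  99.] 25.8 rect [553. 100.] [45. 48.] 53.5
sqlid 350 z 0.0257 mean [394. 302.] mid [408. 291.] circ [407. 292.] 45.5 rect [408. 291.] [68. 69.] 0.2
large 479 z 0.0519 mean [408. 291.] mid [411. 290.] circ [410. 289.] 30.6 rect [409. 289.] [57. 60.] 25.8
[0.4119 0.2884 0.1641] 15.225 [ 0.4 -0.1  0.8]
```

Medium lid seated. Large lid next.

Emit:
{"op": "step_arm", "data": {"rows": [[[1,0,40],0],[[0,0,40],0],[[0,0,25],0],[[0,0,10],0],[[0,0,0],0]]}}

```text
time: 15.85
tool_pos: [0.4117, 0.2896, 0.049]
tool_rot: [[0.001, 1.0, -0.001], [1.0, -0.001, -0.001], [-0.001, -0.001, -1.0]]
wrist_force: [1.2, -0.9, -0.4]
width: 1.002
grasp_force: 0.0
```

Emit:
{"op": "step_arm", "data": {"rows": [[[0,0,0],0],[[0,0,0],0],[[0,0,0],0],[[0,0,0],0],[[0,0,0],0]], "jaw": 1}}

```text
time: 16.48
tool_pos: [0.4122, 0.2906, 0.0506]
tool_rot: [[-0.001, 1.0, 0.002], [1.0, 0.001, 0.001], [0.001, 0.002, -1.0]]
wrist_force: [1.1, -1.8, 6.3]
width: 0.685
grasp_force: 31.9
```

Emit:
{"op": "step_arm", "data": {"rows": [[[0,0,-5],0],[[0,0,-35],0],[[0,0,-40],0],[[0,0,-35],0],[[-50,24,0],0],[[-50,24,0],0],[[-50,24,0],0],[[-50,24,0],0]]}}

```text
time: 17.48
tool_pos: [0.508, 0.0888, 0.1649]
tool_rot: [[-0.001, 1.0, 0.001], [1.0, 0.001, 0.0], [0.0, 0.001, -1.0]]
wrist_force: [0.4, 1.0, -1.0]
width: 0.685
grasp_force: 32.9
```

Emit:
{"op": "step_arm", "data": {"rows": [[[-50,24,0],0],[[-50,24,0],0],[[-9,3,0],0],[[0,0,0],0],[[0,0,35],0],[[0,0,25],0],[[0,0,10],0],[[0,0,0],0]]}}

```text
time: 18.48
tool_pos: [0.5578, -0.0177, 0.0941]
tool_rot: [[-0.002, 1.0, -0.001], [1.0, 0.002, 0.0], [0.0, -0.001, -1.0]]
wrist_force: [1.0, -0.0, -0.9]
width: 0.681
grasp_force: 32.9
```

Emit:
{"op": "step_arm", "data": {"rows": [[[-1,0.5,5],0],[[0,0,3],0],[[0,0,2],0],[[0,0,1.2],0],[[0,0,0],0]]}}

```text
time: 19.1
tool_pos: [0.559, -0.0198, 0.0831]
tool_rot: [[-0.0, 1.0, 0.0], [1.0, 0.0, 0.0], [0.0, 0.0, -1.0]]
wrist_force: [-0.3, 0.4, -0.5]
width: 0.682
grasp_force: 32.9
```

Emit:
{"op": "step_arm", "data": {"rows": [[[0,0,1],0],[[0,0,0.6],0],[[0,0,0],0]]}}

```text
time: 19.48
tool_pos: [0.5591, -0.0197, 0.0826]
tool_rot: [[-0.0, 1.0, 0.0], [1.0, 0.0, -0.0], [-0.0, 0.0, -1.0]]
wrist_force: [-3.0, -0.4, 10.7]
width: 0.684
grasp_force: 34.0
```

Emit:
{"op": "step_arm", "data": {"rows": [[[0,0,0],0],[[0,0,0],0],[[0,0,0],0],[[0,0,-10],0],[[0,0,-40],0],[[0,0,-40],0],[[50,-24,0],0],[[50,-24,0],0]], "jaw": 0}}

```text
time: 20.48
tool_pos: [0.511, 0.081, 0.1729]
tool_rot: [[0.002, 1.0, 0.002], [1.0, -0.002, 0.0], [0.0, 0.002, -1.0]]
wrist_force: [0.6, 0.3, -0.5]
width: 0.996
grasp_force: 0.0
```

Emit:
{"op": "step_arm", "data": {"rows": [[[50,-24,0],0],[[50,-24,0],0],[[50,-24,0],0],[[50,-24,0],0],[[11,-6,0],0],[[0,0,0],0],[[0,0,0],0]]}}

```text
time: 21.35
tool_pos: [0.4094, 0.2903, 0.1717]
tool_rot: [[0.001, 1.0, 0.0], [1.0, -0.001, -0.0], [-0.0, 0.0, -1.0]]
wrist_force: [-0.1, -1.6, -0.7]
width: 0.997
grasp_force: 0.0
```

```bash
python3 - <<'E'
from h import *
both([('lglid',(.559,-.019),.045,.074,.095),('sqlid',(.41,.288),.06,.015,.032),('sqjar',(.513,.399),.06,.052,.068)])
E
```

```text
top
lglid 567 z 0.0836 mean [558. -20.] mid [558. -20.] circ [559. -20.] 30.0 rect [558. -20.] [58. 58.] 0.2
sqlid few 0
sqjar 84 z 0.0595 mean [531. 413.] mid [522. 405.] circ [520. 405.] 32.4 rect [532. 413.] [31. 65.] 35.1
scene
lglid 268 z 0.0833 mean [552. -17.] mid [555. -20.] circ [556. -20.] 31.6 rect [556. -20.] [58. 59.] 59.1
sqlid 808 z 0.0256 mean [404. 294.] mid [408. 292.] circ [408. 292.] 46.9 rect [408. 292.] [69. 70.] 89.8
sqjar 267 z 0.0584 mean [504. 400.] mid [507. 400.] circ [506. 400.] 43.6 rect [506. 399.] [64. 66.] 82.9
[0.4095 0.2901 0.1716] 21.45 [-0.5 -0.2  0. ]
```

Large lid seated. Now the square lid.

Emit:
{"op": "step_arm", "data": {"rows": [[[2,0,45],0],[[0,0,45],0],[[0,0,40],0],[[0,0,18],0],[[0,0,0],0],[[0,0,0],0]]}}

```text
time: 22.2
tool_pos: [0.4098, 0.2936, 0.0246]
tool_rot: [[0.0, 1.0, 0.002], [1.0, -0.0, 0.001], [0.001, 0.002, -1.0]]
wrist_force: [0.2, -0.5, 0.5]
width: 1.002
grasp_force: 0.0
```

Emit:
{"op": "step_arm", "data": {"rows": [[[0,0,0],0],[[0,0,0],0],[[0,0,0],0],[[0,0,0],0],[[0,0,0],0]], "jaw": 1}}

```text
time: 22.82
tool_pos: [0.4097, 0.2938, 0.0251]
tool_rot: [[-0.0, 1.0, 0.002], [1.0, 0.0, 0.001], [0.001, 0.002, -1.0]]
wrist_force: [0.1, -1.2, 6.2]
width: 0.79
grasp_force: 32.5
```

Emit:
{"op": "step_arm", "data": {"rows": [[[0,0,-5],0],[[0,0,-35],0],[[0,0,-45],0],[[0,0,-45],0],[[36,33,0],0],[[36,33,0],0],[[35,32,0],0],[[0,0,0],6.5]]}}

```text
time: 23.82
tool_pos: [0.509, 0.4029, 0.1545]
tool_rot: [[0.115, 0.993, 0.003], [0.993, -0.115, 0.002], [0.003, 0.003, -1.0]]
wrist_force: [-0.6, -0.2, -1.8]
width: 0.787
grasp_force: 34.7
```

Emit:
{"op": "step_arm", "data": {"rows": [[[0,0,0],0],[[0,0,0],0],[[0,0,30],0],[[0,0,20],0],[[0,0,12],0],[[0,0,0],0]]}}

```text
time: 24.58
tool_pos: [0.5063, 0.3998, 0.0906]
tool_rot: [[0.113, 0.994, -0.001], [0.994, -0.113, -0.001], [-0.001, -0.001, -1.0]]
wrist_force: [0.2, 0.3, -0.8]
width: 0.785
grasp_force: 34.7
```

```bash
python3 - <<'E'
from h import *
both([('sqlid',(.508,.4),.06,.085,.105)])
save('scene','s3.png',(200,160,380,300),4)
E
```

```text
top
sqlid few 0
scene
sqlid 461 z 0.092 mean [496. 408.] mid [500. 398.] circ [503. 399.] 47.1 rect [499. 398.] [68. 86.] 83.2
[0.5072 0.4006 0.092 ] 24.675 [-0.6 -0.5  0.4]
```

View pics/s3.png

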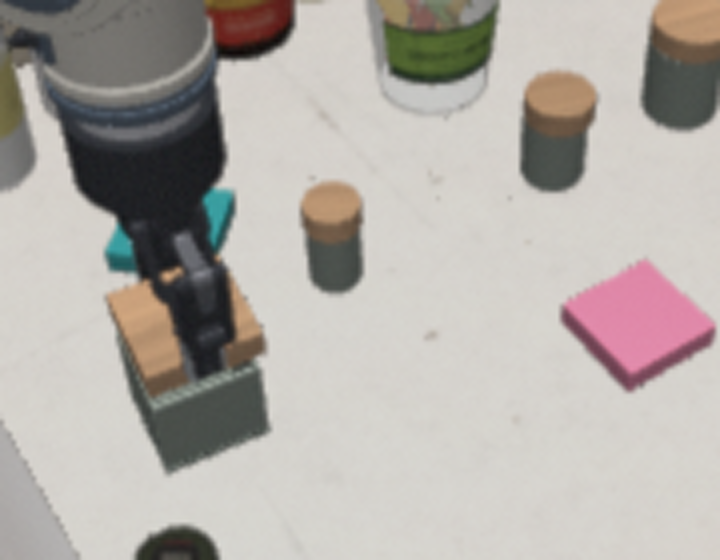

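The square lid hovers aligned above its jar at about (190,320), and the three round lids sit on theirs. Lowering it.

Emit:
{"op": "step_arm", "data": {"rows": [[[0,0,6],0],[[0,0,4],0],[[0,0,2],0],[[0,0,1.2],0],[[0,0,0],0]]}}

```text
time: 25.35
tool_pos: [0.5069, 0.4003, 0.0784]
tool_rot: [[0.113, 0.994, 0.0], [0.994, -0.113, 0.0], [0.0, 0.0, -1.0]]
wrist_force: [-0.0, -0.1, -1.9]
width: 0.783
grasp_force: 34.7
```

Emit:
{"op": "step_arm", "data": {"rows": [[[0,0,0.8],0],[[0,0,0.6],0],[[0,0,0],0]]}}

```text
time: 25.72
tool_pos: [0.507, 0.4004, 0.0781]
tool_rot: [[0.113, 0.994, 0.0], [0.994, -0.113, 0.0], [0.0, 0.0, -1.0]]
wrist_force: [-2.7, -2.3, 8.5]
width: 0.784
grasp_force: 35.8
```

Emit:
{"op": "step_arm", "data": {"rows": [[[0,0,0],0],[[0,0,0],0],[[0,0,0],0],[[0,0,-10],0],[[0,0,-40],0],[[0,0,-50],0],[[-50,0,0],0],[[-50,0,0],0]], "jaw": 0}}

```text
time: 26.72
tool_pos: [0.4957, 0.3005, 0.1785]
tool_rot: [[0.112, 0.994, 0.002], [0.994, -0.112, 0.001], [0.001, 0.002, -1.0]]
wrist_force: [1.4, -1.0, -0.0]
width: 1.002
grasp_force: 0.0
```

Emit:
{"op": "step_arm", "data": {"rows": [[[-50,0,0],0],[[-50,0,0],0],[[-50,-20,0],0],[[-50,-20,0],0],[[0,0,0],0],[[0,0,0],0],[[0,0,0],0]]}}

```text
time: 27.6
tool_pos: [0.4342, 0.1076, 0.1773]
tool_rot: [[0.112, 0.994, 0.001], [0.994, -0.112, 0.0], [0.001, 0.001, -1.0]]
wrist_force: [0.0, 0.0, 0.1]
width: 0.999
grasp_force: 0.0
```

```bash
python3 - <<'E'
from h import *
both([('sqlid',(.508,.4),.06,.07,.09),('lglid',(.559,-.019),.045,.074,.095),('medlid',(.556,.1),.04,.065,.085),('smlid',(.558,.275),.04,.06,.08),('mug',(.416,-.077),.08,.09,.105),('pepper',(.34,.41),.06,.095,.115)])
save('scene','s4.png')
E
```

```text
top
sqlid 932 z 0.0783 mean [506. 397.] mid [507. 398.] circ [507. 398.] 46.6 rect [507. 398.] [69. 69.] 84.1
lglid 93 z 0.0838 mean [569. -40.] mid [567. -37.] circ [566. -36.] 23.2 rect [569. -41.] [46. 14.] 27.4
medlid 15 z 0.0734 mean [577. 103.] mid [576. 103.] circ [576. 103.] 10.3 rect [577. 103.] [ 5. 21.] 14.1
smlid 222 z 0.0685 mean [556. 275.] mid [557. 275.] circ [557. 275.] 19.3 rect [557. 275.] [37. 36.] 34.2
mug 109 z 0.0942 mean [ 444. -108.] mid [ 439. -101.] circ [439. -94.] 39.5 rect [ 443. -106.] [79. 25.] 19.8
pepper 90 z 0.1035 mean [357. 460.] mid [358. 461.] circ [358. 464.] 17.2 rect [357. 460.] [13. 34.] 74.3
scene
sqlid 789 z 0.0787 mean [500. 399.] mid [504. 398.] circ [503. 398.] 45.9 rect [504. 397.] [68. 71.] 83.5
lglid 157 z 0.0833 mean [552. -11.] mid [555. -18.] circ [555. -20.] 30.3 rect [554. -17.] [47. 53.] 26.7
medlid 204 z 0.0733 mean [549. 102.] mid [552.  99.] circ [553. 100.] 25.3 rect [551. 101.] [46. 46.] 49.6
smlid 162 z 0.0686 mean [552. 277.] mid [554. 276.] circ [554. 275.] 19.9 rect [554. 276.] [37. 37.] 87.1
mug 210 z 0.0943 mean [425. -76.] mid [419. -75.] circ [419. -77.] 54.0 rect [428. -76.] [89. 90.] 47.7
pepper 104 z 0.1051 mean [353. 462.] mid [357. 462.] circ [357. 464.] 18.3 rect [355. 461.] [13. 36.] 63.7
[0.4338 0.1075 0.177 ] 27.7 [-0.5  0.2 -0.8]
```

View pics/s4.png

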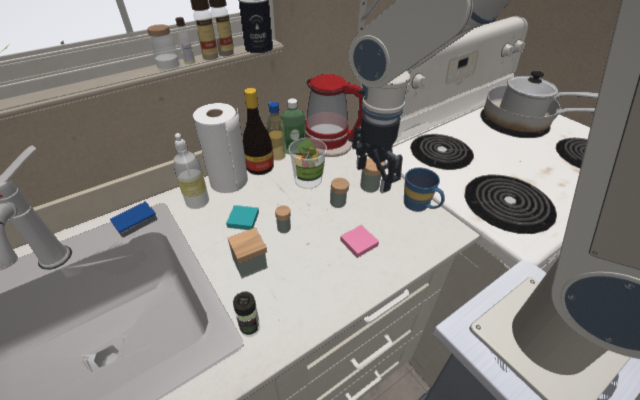

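All four lids sit on their jars (square at (247,245), small (283,215), medium (340,188), large (371,170)), at the right heights. The mug and pepper jar have not moved.

```bash
python3 -c "
from station import manip
print(manip.close_job())"
```

```text
the job is handed in; nothing more can be done
None
```

I put all four lids on their own jars, seated and aligned as measured in the final images, left the mug and spice jar undisturbed, and handed the job in at about 28 s; no verdict came back.

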